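# Find the heavy side of a generator flywheel and hold it at the bottom

### The job

The generator's flywheel is on the balancing stand, and one side of the casting is heavy though you cannot see which: turn the wheel by hand to find it (the stiff bearings let the heavy side roll only part of the way down from either side). Then grip the rim and finish holding the wheel still with its heavy side straight down, ready for the spot to be marked. Leave the other things on the bench where they are.

Things in the scene. Friction and masses are not known exactly. Their poses are not given: they have to be found in the camera images.
- balance_stand: Balancing stand, fixed: grey base plate 210x130x15 mm, two blue bearing pedestals (centred at x=+-70 mm, 24 mm thick along x, tops 131 mm above the bench) carrying a level steel mandrel 105 mm up. Between the pedestals there is only the wheel. Origin: centre of the underside; x axis along the mandrel, away from the robot, turned up to 29 degrees either way; y to the left across the wheel; z up.
- wheel_center (a point): Centre of the flywheel, on the mandrel axis, 105 mm above the bench; does not move as the wheel turns; axes as balance_stand. Flywheel: grey cast disc 156 mm in diameter, 26 mm thick along the mandrel, faces flat over the outer 30 mm (pinch the rim there from above), fins in the recessed middle, two dark magnet shoes in the rim. None of these, nor the mark, shows the heavy side.
- flywheel (a joint): Turn of the flywheel, rad; 0 = timing mark on top; growing values carry the top to the stand's -y (right). Free to +-18. Heavy side: inside, unseen, no reading, in a new place against the mark each start (heavy_side in the rules; its z axis is up when the heavy side is down). It pulls 0.22-0.37 N m when level with the axle; bearing drag 0.13 N m either way, plus damping 0.08 N m s/rad.
- timing_mark (a point): Yellow paint stripe 6 mm wide across the flywheel's rim, turning with it; the point is on the rim, 78 mm from wheel_center. Let go, the wheel rolls slowly heavy side down without swinging past, and stops 15 to 36 degrees short of it, equally far short from either side; with the heavy side that near the top it stays too. At the start it may roll for up to 5 s.
- paint_marker: Bystander: red and black marker pen, 132 x 16 mm, lying on the bench. Origin: centre of its underside.
- grease: Bystander: yellow grease tin with a red lid, 72 mm wide, 64 mm tall. Origin: centre of its underside.
- spanner: Bystander: steel combination spanner, 236 x 35 x 9 mm, lying flat. Origin: centre of its underside.
- spare_bearing: Bystander: steel ball bearing, 47 mm across, 14 mm tall, lying flat. Origin: centre of its underside.

How it is judged:
On the way:
1. the flywheel is turned in the fingers (contact force between the fingers and flywheel above 1 N and (velocity of joint flywheel above 0.05 rad/s or velocity of joint flywheel below -0.05 rad/s)), for 0.1 s.
At the end, for the whole second after the job is handed in: The flywheel's heavy side is within 10 degrees (0.175 rad) of straight down, the wheel is still (under 0.05 rad/s), and the fingers hold it with over 2 N (angle between heavy_side's own z axis and vertical below 0.175 rad and contact force between the fingers and flywheel above 2 N and velocity of joint flywheel between -0.05 and 0.05 rad/s); the arm keeps its last pose, push and grip.
It fails at once if a bystander (marker, grease tin, spanner or bearing) is moved by over 20 mm (distance of any of paint_marker, grease, spanner, spare_bearing from where it was at the start of the episode above 0.02 m).
It also fails if it takes over 61 s, if anything falls off the work surface, if the arm or the gripper's body presses on something with over 40 N, if the wrist force passes 120 N, or if a joint passes its speed limit or range.

### The arm

A 6-joint arm with a two-finger parallel gripper is mounted at the origin on a cart in front of the work surface, level with it; the furniture and walls round the work are solid. World frame = base frame: x ahead of the robot, y to its left, z up, the work surface at z = 0. Lengths are in m, angles in rad, forces in N, time in s.
With the tool pointing down it reaches from about 0.3 to 0.85 m from the base axis. Payload 4.2 kg.
Tool frame: the origin (TCP) lies at the very end of the fingers, on their centre line; the grasp point (between the pads) lies 19 mm behind it; z points along the fingers, y is the line along which they close (so a half turn about z gives the same grasp; the last joint's range is limited). The gripper opens to 91 mm and grips with 3 to 60 N. Pads are 32 mm wide; open, the fingers measure 118 mm over their backs; the gripper's body (76 mm by 178 mm) begins 60 mm behind the grasp point.
Start: joints at [1.092, 0.32, 1.565, -0, 1.257, -0.02], TCP at [0.255, 0.516, 0.214] pointing down, gripper open.
Joint ranges: [-3.11, 3.11], [-0.84, 2.01], [0.21, 2.61], [-1.34, 4.49], [0.05, 2.63], [-2.56, 2.56]. Speed limits (rad/s): [2.57, 2.57, 3.14, 3.14, 3.14, 3.14].

### API

Orientations are given as a unit quaternion [x, y, z, w].
In Python, from plant import status, read_camera, calibration, workorder, spot_in, landmark_of gives the robot as it stands. The module is installed in compiled form; this text tells all that it offers.
- The arm moves only by the shell command python3 -m creep 'ROWS' [OPENING] [FORCE]. ROWS is JSON, a list of rows, each an object of numbers: "x", "y", "z": the shift along the tool's x, y, z scaled (see below); "wx", "wy", "wz": the turn, a rotation vector about the tool's x, y, z scaled (see below). In form: [{"x": .., "y": .., "z": .., "wx": .., "wy": .., "wz": ..}, ...]. A call has 1 to 20 rows; each row is the pose to reach, as a shift and turn from the pose commanded when the call began, along the tool's axes at that moment; what a row does not reach only later rows make up. The controller multiplies each number of a shift by 200 mm and each number of a turn by pi/2 rad. A row lasts 1/12 s, in which the tool goes at most 41.7 mm and 7.16 degrees, less where a joint would pass 70% of its speed; a pose out of reach is approached as far as the arm can. A call with a number of a shift or a turn outside -1 to 1 is refused whole. A call with a gripper value outside its range is refused whole. OPENING is the opening, from -1 (shut) to 1 (fully open), set as the call begins (- or left out, the last holds). The fingers move at their own pace and stop on an object; FORCE is the grip in N (left out, the last holds). Time passes only in rows, so rows that repeat a pose let the fingers close. It gives the time, the measured TCP pose, the force, the opening and the grip force at its end, in the units of the state.
- status.observe(): the state, without advancing time (a new reading comes with each control period).
- read_camera(name): name is "side" or "top" or "wrist"; returns (picture, depth): 400x640x3 uint8, red, green, blue; 400x640 float32, m along the optical axis (not along the pixel's ray), 0 where there is no reading.
- calibration(name): a dict with "K" (3x3 intrinsics, pixels), "T" (4x4, takes a point from camera to world coordinates). Camera axes: x right, y up, looking along -z (the intrinsics and any distortion apply to the point x, -y, -z); pixel columns grow to the right and rows downward; lengths in m; the calibration is good to about 2 mm. A picture is of the moment at which its call begins: read the wrist's pose just before it. calibration takes no time and is no camera call; for the wrist camera it gives the pose at the moment of the call.
- workorder.sign_off(): hands the job in; it is judged then, once.
Trained networks look in the newest picture that a camera, given by its name, has taken for a name from the list of things; names that differ only in an ending like _2 or _b are one class to them, and where a whole thing is asked for, a point or a joint stands for the part that bears it (a point fixed in the world has none). Each returns a list of dicts, best first, with "confidence" (0 to 1); they miss things now and then, are a little off and sometimes report something else, mostly with a low value. They report only what shows in the picture. A call takes as long as a camera call.
- spot_in(camera, name): "position" ([x, y, z] in m, in world coordinates, good to about 4 mm: the middle of the surface that is visible of it).
- landmark_of(camera, name): "position" ([x, y, z] in m, in world coordinates, good to about 4 mm: a listed point, or the origin of a listed thing).
The state is a dict: "time_s": time; "joint_pos": joint angles; "joint_vel": joint speeds; "effort": joint torques, N m; "eef_pos": TCP position; "orientation": TCP orientation; "force": force on the tool from outside, world axes, zero at the start; "torque": the same for the moment, N m; "opening": opening from 0.0 (shut) to 1.0 (fully open); "finger_force": force on a finger pad.
Only numpy, scipy, OpenCV 4.12 (cv2) and the standard library are available. Lean on these libraries where they do the work, as an engineer would, in place of code of your own. Each camera call takes 0.05 s, during which the arm holds its last target. There are 200 camera calls.

## Working session

There is one attempt and no reset: what is moved stays moved. The work goes in short steps, Python scripts to look and compute and a shell command to move; the robot and the scene stay as the last step left them, time stands still between calls to the robot, and variables do not carry over. Pictures are saved under pics/ and viewed, at most 10 in all, crops included, and the job is handed in when it is done.

```bash
mkdir -p pics; cat > h.py <<'E'
from plant import status, read_camera, calibration, workorder, spot_in, landmark_of
import numpy as np, cv2
from scipy.spatial.transform import Rotation as R
def snap(c,f=None):
    p,d=read_camera(c)
    if f: cv2.imwrite('pics/'+f,p[:,:,::-1])
    return p,d
E
python3 - <<'E'
from h import *
s=status.observe(); print(s['time_s'],s['eef_pos'],s['orientation'],s['opening'])
ims=[]
for c in['top','side']:
    p,d=snap(c); ims.append(p)
    for n in['wheel_center','timing_mark','balance_stand','paint_marker','grease','spanner','spare_bearing']:
        r=landmark_of(c,n); print(c,n,[(np.round(q['position'],3),round(q['confidence'],2)) for q in r[:2]])
cv2.imwrite('pics/a.png',cv2.resize(np.hstack(ims)[:,:,::-1],(800,250)))
cv2.imwrite('pics/top.png',ims[0][:,:,::-1]);cv2.imwrite('pics/side.png',ims[1][:,:,::-1])
print(calibration('top'),calibration('side'))
E
```

```text
0.0 [0.25441999 0.51508241 0.21310801] [ 2.27397694e-01  9.73801557e-01 -8.76756743e-04 -2.19687816e-04] 1.0039264978598188
top wheel_center [(array([0.431, 0.29 , 0.106]), 0.91)]
top timing_mark [(array([ 0.394,  0.014, -0.001]), 0.72), (array([0.414, 0.216, 0.09 ]), 0.7)]
top balance_stand [(array([ 0.426,  0.286, -0.004]), 0.58)]
top paint_marker [(array([ 0.581,  0.514, -0.   ]), 0.7)]
top grease [(array([0.612, 0.406, 0.003]), 0.73)]
top spanner [(array([ 0.395,  0.017, -0.003]), 0.85), (array([0.427, 0.288, 0.105]), 0.44)]
top spare_bearing [(array([ 0.488, -0.111,  0.001]), 0.51)]
side wheel_center [(array([0.432, 0.284, 0.103]), 0.9)]
side timing_mark [(array([0.417, 0.212, 0.091]), 0.93)]
side balance_stand [(array([0.432, 0.285, 0.001]), 0.58)]
side paint_marker [(array([0.585, 0.516, 0.001]), 0.41), (array([ 0.614,  0.402, -0.001]), 0.27)]
side grease [(array([ 0.616,  0.401, -0.004]), 0.57)]
side spanner [(array([0.392, 0.022, 0.003]), 0.83)]
side spare_bearing [(array([ 0.489, -0.109, -0.002]), 0.72), (array([ 0.394,  0.019, -0.   ]), 0.31)]
{'K': array([[438.40748975,   0.        , 322.30772589],
       [  0.        , 438.40748975, 195.63724218],
       [  0.        ,   0.        ,   1.        ]]), 'T': array([[-0.00940119,  0.99537735, -0.09558006,  0.42504408],
       [-0.99994735, -0.00896499,  0.00499209,  0.21135982],
       [ 0.00411214,  0.09562196,  0.99540923,  1.1180397 ],
       [ 0.        ,  0.        ,  0.        ,  1.        ]])} {'K': array([[378.74936994,   0.        , 315.39319296],
       [  0.        , 378.74936994, 193.64474115],
       [  0.        ,   0.        ,   1.        ]]), 'T': array([[ 0.67846864,  0.43284528, -0.59356993, -0.0694127 ],
       [-0.73461956,  0.39557493, -0.55123006, -0.34828845],
       [-0.00379595,  0.81004039,  0.58636179,  0.69101939],
       [ 0.        ,  0.        ,  0.        ,  1.        ]])}
```

View pics/top.png

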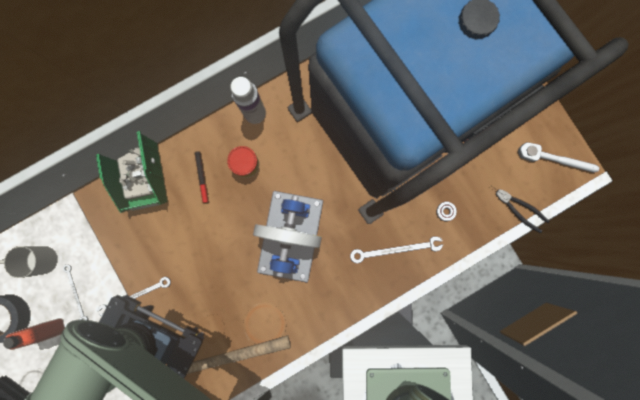

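View pics/side.png

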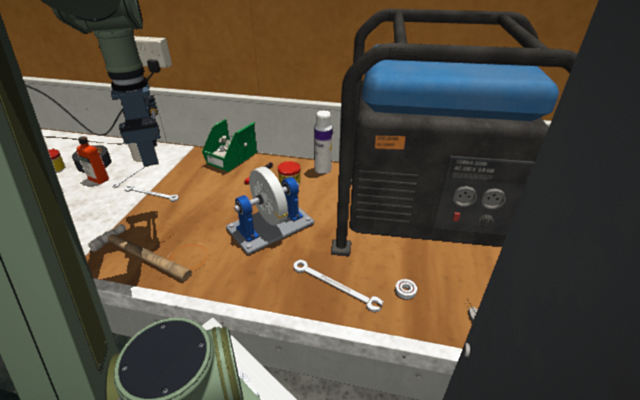

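The top view shows the wheel between blue pedestals at about (287,238), with the grease tin at (242,160), marker at (202,177), spanner at (395,250) and bearing at (447,211). The side view shows the wheel edge at about (268,195), and the area above it is clear. Next I'll measure the wheel axis and the mark.

```bash
cat >> h.py <<'E'
def cloud(c):
    p,d=read_camera(c); k=calibration(c); K,T=k['K'],k['T']
    v,u=np.indices(d.shape); 
    P=np.stack([(u-K[0,2])/K[0,0]*d,-(v-K[1,2])/K[1,1]*d,-d],-1)@T[:3,:3].T+T[:3,3]
    P[d==0]=np.nan
    return p,P
def mark(c,C,yaw):
    p,P=cloud(c); hsv=cv2.cvtColor(p,cv2.COLOR_RGB2HSV)
    a=np.array([np.cos(yaw),np.sin(yaw),0]); b=np.array([-a[1],a[0],0])
    Q=P-C; x=Q@a; y=Q@b; z=Q[...,2]; r=np.hypot(y,z)
    near=(abs(x)<.02)&(r<.09)&(r>.04)
    m=near&(hsv[...,0]>18)&(hsv[...,0]<38)&(hsv[...,1]>110)&(hsv[...,2]>60)
    th=np.arctan2(-y[m],z[m])
    return m.sum(), (np.degrees(np.angle(np.exp(1j*th).mean())) if m.any() else None), (np.median(r[m]) if m.any() else None)
E
python3 - <<'E'
from h import *
print(status.observe()['time_s'])
for c in['top','side']:
    p,P=cloud(c); g=(abs(P[...,0]-.431)<.07)&(abs(P[...,1]-.287)<.09)&(P[...,2]>.14)
    q=P[g]; q0=np.median(q,0); u,s,vt=np.linalg.svd((q-q.mean(0))[:,:2],full_matrices=False)
    n=vt[1]*np.sign(vt[1][0]); print(c,g.sum(),q.mean(0),'top',q[:,2].max(),'yaw',np.degrees(np.arctan2(n[1],n[0])))
    w=(q-q.mean(0))[:,:2]@n; print('thick',w.min(),w.max(), 'mid', q.mean(0)[:2]+n*(w.min()+w.max())/2)
    # grouped pedestals: blue
    h=cv2.cvtColor(p,cv2.COLOR_RGB2HSV); b=(h[...,0]>100)&(h[...,0]<125)&(h[...,1]>120)&(abs(P[...,0]-.431)<.13)&(abs(P[...,1]-.287)<.1)&(P[...,2]>.11)
    B=P[b]; near=B[:,0]<.431; print('ped',B[near].mean(0),B[~near].mean(0),B[:,2].max())
    print(mark(c,np.array([.431,.287,.105]),np.radians(-12)))
E
```

```text
0.8
top 752 [0.43065149 0.28562126 0.17054703] top 0.18688491435938082 yaw -11.27804933181559
thick -0.013028552634209243 0.014375540194972683 mid [0.43131198 0.28548954]
ped [0.36228526 0.3005589  0.12834996] [0.49890202 0.27365538 0.12878241] 0.134001794684523
(np.int64(0), None, None)
side 598 [0.42088077 0.26701927 0.16516156] top 0.1860507373039928 yaw -6.057898623875364
thick -0.012368509643893478 0.020746925605353232 mid [0.42504659 0.26657717]
ped [0.35676386 0.28804806 0.12498891] [0.4940056  0.26204174 0.12527011] 0.1346517269568278
(np.int64(27), np.float64(100.03167748352939), np.float64(0.07711961032705711))
```

```bash
cat >> h.py <<'E'
C=np.array([.4308,.2866,.105]); YAW=np.radians(-11.2)
A=np.array([np.cos(YAW),np.sin(YAW),0]); B=np.array([-A[1],A[0],0])
def rows(targets, start=None):
    """targets: list of (alpha deg, rho); prints shift/turn numbers. start=(alpha,rho) of commanded pose, else measured"""
    def pose(al,rho):
        t=np.radians(al); d=-B*np.sin(t)+np.array([0,0,np.cos(t)]); y=A; z=-d
        return C+rho*d, R.from_matrix(np.stack([np.cross(y,z),y,z],1))
    s=status.observe()
    p0,r0=(np.array(s['eef_pos']),R.from_quat(s['orientation'])) if start is None else pose(*start)
    for t in targets:
        p,r=pose(*t); dp=r0.inv().apply(p-p0)/.2; dr=(r0.inv()*r).as_rotvec()/(np.pi/2)
        print(t,np.round(dp,3),np.round(dr,3), 'ok' if max(abs(dp).max(),abs(dr).max())<=1 else 'BIG')
E
python3 - <<'E'
from h import *
rows([(0,.16),(45,.14),(45,.05)])
E
```

```text
(0, 0.16) [-1.297 -0.636 -0.255] [ 0.    -0.     0.832] BIG
(45, 0.14) [-1.425 -1.114  0.05 ] [-0.326  0.425  0.787] BIG
(45, 0.05) [-1.343 -0.807  0.368] [-0.326  0.425  0.787] BIG
```

```bash
python3 -m creep '[{"x":-0.9,"y":-0.6,"z":-0.25,"wz":0.832},{"x":-0.9,"y":-0.6,"z":-0.25,"wz":0.832},{"x":-0.9,"y":-0.6,"z":-0.25,"wz":0.832},{"x":-0.9,"y":-0.6,"z":-0.25,"wz":0.832},{"x":-0.9,"y":-0.6,"z":-0.25,"wz":0.832},{"x":-0.9,"y":-0.6,"z":-0.25,"wz":0.832},{"x":-0.9,"y":-0.6,"z":-0.25,"wz":0.832},{"x":-0.9,"y":-0.6,"z":-0.25,"wz":0.832},{"x":-0.9,"y":-0.6,"z":-0.25,"wz":0.832},{"x":-0.9,"y":-0.6,"z":-0.25,"wz":0.832},{"x":-0.9,"y":-0.6,"z":-0.25,"wz":0.832}]' 0.3 40
python3 - <<'E'
from h import *
s=status.observe(); print(s['joint_pos'],s['opening'],mark('side',C,YAW))
rows([(0,.16),(45,.14),(45,.05)])
E
```

```text
[ 1.09201412e+00  3.19563672e-01  1.56448704e+00  4.96963909e-06
  1.25738424e+00 -2.00528020e-02] 0.998349800227278 (np.int64(26), np.float64(99.89625131158667), np.float64(0.07658359499802149))
(0, 0.16) [-1.297 -0.636 -0.255] [ 0.    -0.     0.832] BIG
(45, 0.14) [-1.425 -1.114  0.05 ] [-0.326  0.425  0.787] BIG
(45, 0.05) [-1.343 -0.807  0.368] [-0.326  0.425  0.787] BIGschema error: expected keys x, y, z, wx, wy, wz
```

```bash
python3 -m creep '[{"x":-0.9,"y":-0.6,"z":-0.25,"wx":0,"wy":0,"wz":0.832},{"x":-0.9,"y":-0.6,"z":-0.25,"wx":0,"wy":0,"wz":0.832},{"x":-0.9,"y":-0.6,"z":-0.25,"wx":0,"wy":0,"wz":0.832},{"x":-0.9,"y":-0.6,"z":-0.25,"wx":0,"wy":0,"wz":0.832},{"x":-0.9,"y":-0.6,"z":-0.25,"wx":0,"wy":0,"wz":0.832},{"x":-0.9,"y":-0.6,"z":-0.25,"wx":0,"wy":0,"wz":0.832},{"x":-0.9,"y":-0.6,"z":-0.25,"wx":0,"wy":0,"wz":0.832},{"x":-0.9,"y":-0.6,"z":-0.25,"wx":0,"wy":0,"wz":0.832},{"x":-0.9,"y":-0.6,"z":-0.25,"wx":0,"wy":0,"wz":0.832},{"x":-0.9,"y":-0.6,"z":-0.25,"wx":0,"wy":0,"wz":0.832},{"x":-0.9,"y":-0.6,"z":-0.25,"wx":0,"wy":0,"wz":0.832}]' 0.3 40
python3 - <<'E'
from h import *
s=status.observe(); print(s['joint_pos'],s['opening'])
rows([(0,.16),(45,.14),(45,.05)])
E
```

```text
time_s: 1.97
eef_pos: [0.363, 0.3281, 0.2641]
orientation: [0.774, 0.633, 0.0, -0.0]
force: [0.3, -0.2, -0.8]
opening: 0.65
finger_force: 0.0
[7.11427153e-01 1.53570906e-01 1.66168730e+00 7.28214379e-05
 1.32599814e+00 9.11782278e-01] 0.6497465079307116
(0, 0.16) [-0.136  0.374 -0.005] [ 0.    -0.    -0.003] ok
(45, 0.14) [-0.631  0.376  0.3  ] [ 0.001  0.5   -0.003] ok
(45, 0.05) [-0.313  0.374  0.619] [ 0.001  0.5   -0.003] ok
```

```bash
python3 -m creep '[{"x":-0.3,"y":0.2,"z":0,"wx":0,"wy":0.15,"wz":0},{"x":-0.63,"y":0.376,"z":0.3,"wx":0,"wy":0.5,"wz":0},{"x":-0.63,"y":0.376,"z":0.3,"wx":0,"wy":0.5,"wz":0},{"x":-0.63,"y":0.376,"z":0.3,"wx":0,"wy":0.5,"wz":0},{"x":-0.63,"y":0.376,"z":0.3,"wx":0,"wy":0.5,"wz":0},{"x":-0.63,"y":0.376,"z":0.3,"wx":0,"wy":0.5,"wz":0},{"x":-0.63,"y":0.376,"z":0.3,"wx":0,"wy":0.5,"wz":0},{"x":-0.63,"y":0.376,"z":0.3,"wx":0,"wy":0.5,"wz":0},{"x":-0.63,"y":0.376,"z":0.3,"wx":0,"wy":0.5,"wz":0}]'
python3 - <<'E'
from h import *
s=status.observe(); print(s['joint_pos'],s['joint_vel'].round(2) if hasattr(s['joint_vel'],'round') else s['joint_vel'])
rows([(45,.14),(45,.05)]); p,d=snap('wrist','w1.png'); print(mark('side',C,YAW))
E
```

```text
time_s: 2.72
eef_pos: [0.4111, 0.1879, 0.2017]
orientation: [0.716, 0.584, 0.295, -0.244]
force: [-1.2, -0.2, -0.7]
opening: 0.649
finger_force: 0.0
[-0.15423357  0.11280336  2.16335364  0.93723455  1.07037515 -0.51325558] [ 0.08 -0.03 -0.08 -0.11 -0.01  0.19]
(45, 0.14) [ 0.014  0.001 -0.003] [-0.    -0.001 -0.005] ok
(45, 0.05) [0.014 0.001 0.447] [-0.    -0.001 -0.005] ok
(np.int64(26), np.float64(99.94301865522458), np.float64(0.0769699714187321))
```

View pics/w1.png

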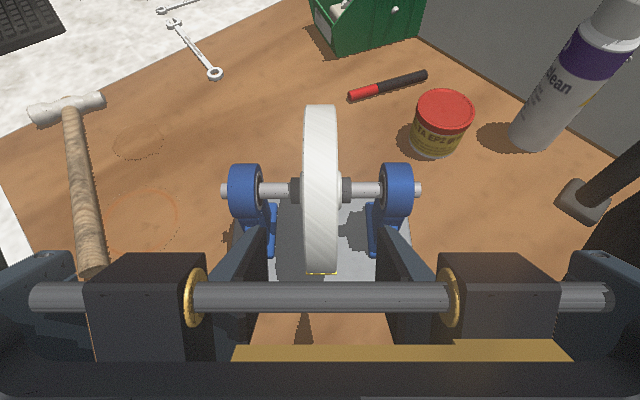

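The wrist view shows the rim centred between the fingers (column 320) and the mark low at (320,273). I'll go in and grip.

```bash
python3 -m creep '[{"x":0.01,"y":0,"z":0.2,"wx":0,"wy":0,"wz":0},{"x":0.01,"y":0,"z":0.36,"wx":0,"wy":0,"wz":0},{"x":0.01,"y":0,"z":0.44,"wx":0,"wy":0,"wz":0},{"x":0.01,"y":0,"z":0.44,"wx":0,"wy":0,"wz":0}]'
python3 -m creep '[{"x":0,"y":0,"z":0,"wx":0,"wy":0,"wz":0},{"x":0,"y":0,"z":0,"wx":0,"wy":0,"wz":0},{"x":0,"y":0,"z":0,"wx":0,"wy":0,"wz":0},{"x":0,"y":0,"z":0,"wx":0,"wy":0,"wz":0},{"x":0,"y":0,"z":0,"wx":0,"wy":0,"wz":0}]' -1 40
python3 - <<'E'
from h import *
print(mark('side',C,YAW))
rows([(45,.05)]);rows([(a,.05) for a in range(38,-53,-7)],(45,.05))
E
```

```text
time_s: 3.15
eef_pos: [0.4235, 0.2552, 0.142]
orientation: [0.713, 0.588, 0.294, -0.244]
force: [0.1, 0.7, -0.5]
opening: 0.651
finger_force: 0.0
time_s: 3.57
eef_pos: [0.4243, 0.2524, 0.144]
orientation: [0.713, 0.587, 0.296, -0.243]
force: [-7.8, -1.7, 3.0]
opening: 0.319
finger_force: 2.7
(np.int64(25), np.float64(99.66048729408871), np.float64(0.07725315772731657))
(45, 0.05) [-0.014  0.006  0.01 ] [-0.002 -0.001  0.001] ok
(38, 0.05) [ 0.03  -0.     0.002] [-0.    -0.078 -0.   ] ok
(31, 0.05) [ 0.06  -0.     0.007] [-0.    -0.156  0.   ] ok
(24, 0.05) [ 0.09  -0.     0.017] [-0.    -0.233  0.   ] ok
(17, 0.05) [0.117 0.    0.029] [-0.    -0.311 -0.   ] ok
(10, 0.05) [ 0.143 -0.     0.045] [-0.    -0.389  0.   ] ok
(3, 0.05) [0.167 0.    0.064] [-0.    -0.467 -0.   ] ok
(-4, 0.05) [0.189 0.    0.086] [-0.    -0.544  0.   ] ok
(-11, 0.05) [0.207 0.    0.11 ] [-0.    -0.622  0.   ] ok
(-18, 0.05) [ 0.223 -0.     0.137] [-0.  -0.7  0. ] ok
(-25, 0.05) [0.235 0.    0.164] [-0.    -0.778  0.   ] ok
(-32, 0.05) [ 0.244 -0.     0.194] [-0.    -0.856  0.   ] ok
(-39, 0.05) [0.249 0.    0.224] [-0.    -0.933  0.   ] ok
(-46, 0.05) [ 0.25  -0.     0.254] [ 0.    -1.011  0.   ] BIG
```

```bash
python3 -m creep '[{"x":0,"y":0,"z":0,"wx":0,"wy":0,"wz":0},{"x":0,"y":0,"z":0,"wx":0,"wy":0,"wz":0},{"x":0.015,"y":0,"z":0.001,"wx":0,"wy":-0.039,"wz":0},{"x":0.03,"y":0,"z":0.002,"wx":0,"wy":-0.078,"wz":0},{"x":0.045,"y":0,"z":0.004,"wx":0,"wy":-0.117,"wz":0},{"x":0.06,"y":0,"z":0.007,"wx":0,"wy":-0.156,"wz":0},{"x":0.09,"y":0,"z":0.017,"wx":0,"wy":-0.233,"wz":0},{"x":0.117,"y":0,"z":0.029,"wx":0,"wy":-0.311,"wz":0},{"x":0.143,"y":0,"z":0.045,"wx":0,"wy":-0.389,"wz":0},{"x":0.167,"y":0,"z":0.064,"wx":0,"wy":-0.467,"wz":0},{"x":0.189,"y":0,"z":0.086,"wx":0,"wy":-0.544,"wz":0},{"x":0.207,"y":0,"z":0.11,"wx":0,"wy":-0.622,"wz":0},{"x":0.223,"y":0,"z":0.137,"wx":0,"wy":-0.7,"wz":0},{"x":0.235,"y":0,"z":0.164,"wx":0,"wy":-0.778,"wz":0},{"x":0.244,"y":0,"z":0.194,"wx":0,"wy":-0.856,"wz":0},{"x":0.249,"y":0,"z":0.224,"wx":0,"wy":-0.933,"wz":0},{"x":0.249,"y":0,"z":0.224,"wx":0,"wy":-0.933,"wz":0},{"x":0.249,"y":0,"z":0.224,"wx":0,"wy":-0.933,"wz":0}]' -1 40
python3 - <<'E'
from h import *
s=status.observe();print(s['joint_pos'].round(2),s['finger_force'],s['opening']);print(mark('side',C,YAW),mark('top',C,YAW))
rows([(-39,.05),(-39,.11)])
E
```

```text
time_s: 5.12
eef_pos: [0.4366, 0.3217, 0.1441]
orientation: [0.728, 0.599, -0.259, 0.211]
force: [-3.4, 6.2, -2.7]
opening: 0.282
finger_force: 40.0
[ 0.82  0.64  1.4  -0.34  1.7   1.07] 39.9983936548233 0.2817087616877355
(np.int64(24), np.float64(16.20104911250873), np.float64(0.07832876210233813)) (np.int64(18), np.float64(16.31346734554508), np.float64(0.07731481060676204))
(-39, 0.05) [-0.013  0.006  0.014] [-0.002 -0.004  0.001] ok
(-39, 0.11) [-0.012  0.005 -0.286] [-0.002 -0.004  0.001] ok
```

```bash
python3 -m creep '[{"x":0,"y":0,"z":0,"wx":0,"wy":0,"wz":0},{"x":0,"y":0,"z":0,"wx":0,"wy":0,"wz":0},{"x":0,"y":0,"z":0,"wx":0,"wy":0,"wz":0},{"x":0,"y":0,"z":0,"wx":0,"wy":0,"wz":0},{"x":0,"y":0,"z":0,"wx":0,"wy":0,"wz":0},{"x":0,"y":0,"z":0,"wx":0,"wy":0,"wz":0}]' 0.3 40
python3 - <<'E'
from h import *
for i in range(6):
    print(status.observe()['time_s'],mark('side',C,YAW)[:2],mark('top',C,YAW)[:2])
    for _ in range(3): read_camera('side')
E
```

```text
time_s: 5.72
eef_pos: [0.4377, 0.3178, 0.1469]
orientation: [0.729, 0.598, -0.258, 0.212]
force: [-0.2, 1.0, 0.5]
opening: 0.646
finger_force: 0.0
5.7167 (np.int64(12), np.float64(-29.08773230932971)) (np.int64(13), np.float64(-35.898725494463534))
5.9667 (np.int64(10), np.float64(-47.82358329409747)) (np.int64(8), np.float64(-51.71781586444188))
6.2167 (np.int64(5), np.float64(-54.94882999883927)) (np.int64(0), None)
6.4667 (np.int64(1), np.float64(-55.50418400330222)) (np.int64(0), None)
6.7167 (np.int64(0), None) (np.int64(0), None)
6.9667 (np.int64(0), None) (np.int64(0), None)
```

```bash
python3 - <<'E'
from h import *
for i in range(3):
    print(status.observe()['time_s'],[mark(c,C,YAW) for c in('wrist','top','side')])
    for _ in range(4): read_camera('side')
snap('wrist','w2.png')
E
```

```text
7.2167 [(np.int64(683), np.float64(-62.32656564750705), np.float64(0.07944226633165602)), (np.int64(0), None, None), (np.int64(0), None, None)]
7.5667 [(np.int64(692), np.float64(-62.348141386227645), np.float64(0.07947882869925627)), (np.int64(0), None, None), (np.int64(0), None, None)]
7.9167 [(np.int64(701), np.float64(-62.37572649278701), np.float64(0.0794372344119909)), (np.int64(0), None, None), (np.int64(0), None, None)]
```

View pics/w2.png

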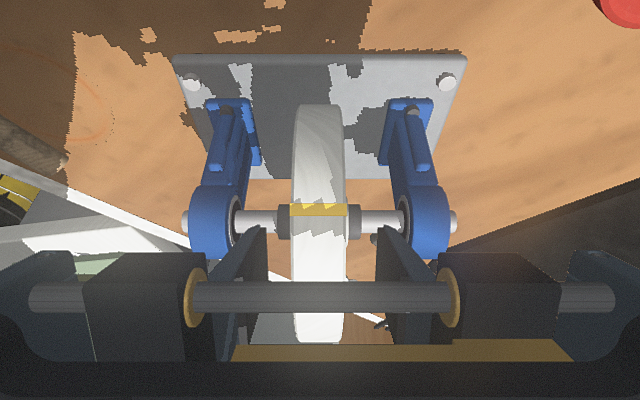

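The wheel rolled on and stopped with the mark at −62.4° (wrist view, mark at (318,210)). With the fingers open around the rim, I'll swing back, grip, and turn the wheel the same way past the bottom.

```bash
python3 - <<'E'
from h import *
rows([(a,.05) for a in (-32,-25,-18,-11,-4,3,10,17,24,31,38,45,48)])
E
```

```text
(-32, 0.05) [-0.025 -0.003  0.015] [0.    0.077 0.   ] ok
(-25, 0.05) [-0.055 -0.003  0.021] [0.    0.155 0.   ] ok
(-18, 0.05) [-0.084 -0.003  0.03 ] [0.    0.233 0.   ] ok
(-11, 0.05) [-0.111 -0.003  0.043] [0.    0.311 0.   ] ok
(-4, 0.05) [-0.137 -0.003  0.058] [0.    0.389 0.   ] ok
(3, 0.05) [-0.161 -0.003  0.077] [0.    0.466 0.   ] ok
(10, 0.05) [-0.183 -0.003  0.099] [0.    0.544 0.   ] ok
(17, 0.05) [-0.201 -0.003  0.123] [0.    0.622 0.   ] ok
(24, 0.05) [-0.217 -0.003  0.15 ] [0.  0.7 0. ] ok
(31, 0.05) [-0.229 -0.003  0.178] [0.    0.777 0.   ] ok
(38, 0.05) [-0.238 -0.003  0.207] [0.    0.855 0.   ] ok
(45, 0.05) [-0.243 -0.003  0.237] [-0.     0.933  0.   ] ok
(48, 0.05) [-0.244 -0.003  0.25 ] [-0.     0.966  0.   ] ok
```

```bash
python3 -m creep '[{"x":-0.025,"y":-0.003,"z":0.01,"wx":0,"wy":0.077,"wz":0},{"x":-0.055,"y":-0.003,"z":0.02,"wx":0,"wy":0.155,"wz":0},{"x":-0.084,"y":-0.003,"z":0.03,"wx":0,"wy":0.233,"wz":0},{"x":-0.111,"y":-0.003,"z":0.043,"wx":0,"wy":0.311,"wz":0},{"x":-0.137,"y":-0.003,"z":0.058,"wx":0,"wy":0.389,"wz":0},{"x":-0.161,"y":-0.003,"z":0.077,"wx":0,"wy":0.466,"wz":0},{"x":-0.183,"y":-0.003,"z":0.099,"wx":0,"wy":0.544,"wz":0},{"x":-0.201,"y":-0.003,"z":0.123,"wx":0,"wy":0.622,"wz":0},{"x":-0.217,"y":-0.003,"z":0.15,"wx":0,"wy":0.7,"wz":0},{"x":-0.229,"y":-0.003,"z":0.178,"wx":0,"wy":0.777,"wz":0},{"x":-0.238,"y":-0.003,"z":0.207,"wx":0,"wy":0.855,"wz":0},{"x":-0.243,"y":-0.003,"z":0.237,"wx":0,"wy":0.933,"wz":0},{"x":-0.244,"y":-0.003,"z":0.25,"wx":0,"wy":0.966,"wz":0},{"x":-0.244,"y":-0.003,"z":0.25,"wx":0,"wy":0.966,"wz":0},{"x":-0.244,"y":-0.003,"z":0.25,"wx":0,"wy":0.966,"wz":0}]'
python3 - <<'E'
from h import *
print(mark('top',C,YAW),mark('side',C,YAW))
rows([(48,.05)]);rows([(a,.05) for a in range(41,-44,-7)],(48,.05))
E
```

```text
time_s: 9.57
eef_pos: [0.4223, 0.2483, 0.1364]
orientation: [0.708, 0.578, 0.313, -0.259]
force: [-1.5, 0.1, -0.5]
opening: 0.646
finger_force: 0.0
(np.int64(1), np.float64(-58.60374104711085), np.float64(0.08037753908688172)) (np.int64(4), np.float64(-60.89197558287575), np.float64(0.06993010249159087))
(48, 0.05) [ 0.004 -0.     0.001] [-0.     0.001 -0.002] ok
(41, 0.05) [0.03  0.    0.002] [-0.    -0.078  0.   ] ok
(34, 0.05) [0.06  0.    0.007] [-0.    -0.156  0.   ] ok
(27, 0.05) [0.09  0.    0.017] [ 0.    -0.233 -0.   ] ok
(20, 0.05) [ 0.117 -0.     0.029] [-0.    -0.311  0.   ] ok
(13, 0.05) [0.143 0.    0.045] [-0.    -0.389  0.   ] ok
(6, 0.05) [0.167 0.    0.064] [-0.    -0.467  0.   ] ok
(-1, 0.05) [0.189 0.    0.086] [-0.    -0.544 -0.   ] ok
(-8, 0.05) [0.207 0.    0.11 ] [ 0.    -0.622 -0.   ] ok
(-15, 0.05) [0.223 0.    0.137] [ 0.  -0.7 -0. ] ok
(-22, 0.05) [0.235 0.    0.164] [ 0.    -0.778 -0.   ] ok
(-29, 0.05) [0.244 0.    0.194] [-0.    -0.856 -0.   ] ok
(-36, 0.05) [0.249 0.    0.224] [ 0.    -0.933  0.   ] ok
(-43, 0.05) [0.25  0.    0.254] [ 0.    -1.011 -0.   ] BIG
```

```bash
python3 -m creep '[{"x":0,"y":0,"z":0,"wx":0,"wy":0,"wz":0},{"x":0,"y":0,"z":0,"wx":0,"wy":0,"wz":0},{"x":0,"y":0,"z":0,"wx":0,"wy":0,"wz":0},{"x":0,"y":0,"z":0,"wx":0,"wy":0,"wz":0},{"x":0,"y":0,"z":0,"wx":0,"wy":0,"wz":0},{"x":0,"y":0,"z":0,"wx":0,"wy":0,"wz":0},{"x":0,"y":0,"z":0,"wx":0,"wy":0,"wz":0}]' -1 40
python3 -m creep '[{"x":0.015,"y":0,"z":0.001,"wx":0,"wy":-0.039,"wz":0},{"x":0.03,"y":0,"z":0.002,"wx":0,"wy":-0.078,"wz":0},{"x":0.045,"y":0,"z":0.004,"wx":0,"wy":-0.117,"wz":0},{"x":0.06,"y":0,"z":0.007,"wx":0,"wy":-0.156,"wz":0},{"x":0.09,"y":0,"z":0.017,"wx":0,"wy":-0.233,"wz":0},{"x":0.117,"y":0,"z":0.029,"wx":0,"wy":-0.311,"wz":0},{"x":0.143,"y":0,"z":0.045,"wx":0,"wy":-0.389,"wz":0},{"x":0.167,"y":0,"z":0.064,"wx":0,"wy":-0.467,"wz":0},{"x":0.189,"y":0,"z":0.086,"wx":0,"wy":-0.544,"wz":0},{"x":0.207,"y":0,"z":0.11,"wx":0,"wy":-0.622,"wz":0},{"x":0.223,"y":0,"z":0.137,"wx":0,"wy":-0.7,"wz":0},{"x":0.235,"y":0,"z":0.164,"wx":0,"wy":-0.778,"wz":0},{"x":0.244,"y":0,"z":0.194,"wx":0,"wy":-0.856,"wz":0},{"x":0.249,"y":0,"z":0.224,"wx":0,"wy":-0.933,"wz":0},{"x":0.25,"y":0,"z":0.25,"wx":0,"wy":-0.995,"wz":0},{"x":0.25,"y":0,"z":0.25,"wx":0,"wy":-0.995,"wz":0},{"x":0.25,"y":0,"z":0.25,"wx":0,"wy":-0.995,"wz":0}]'
python3 - <<'E'
from h import *
rows([(-41,.05),(-41,.13)]); print(mark('wrist',C,YAW))
E
```

```text
time_s: 10.25
eef_pos: [0.4225, 0.2509, 0.1388]
orientation: [0.705, 0.58, 0.314, -0.259]
force: [-2.7, 2.5, 2.1]
opening: 0.28
finger_force: 40.0
time_s: 11.67
eef_pos: [0.4365, 0.3212, 0.1416]
orientation: [0.721, 0.593, -0.277, 0.227]
force: [-3.2, 1.9, 6.3]
opening: 0.286
finger_force: 40.0
(-41, 0.05) [-0.012  0.006  0.003] [0.    0.011 0.001] ok
(-41, 0.13) [-0.019  0.006 -0.397] [0.    0.011 0.001] ok
(np.int64(0), None, None)
```

```bash
python3 -m creep '[{"x":0,"y":0,"z":0,"wx":0,"wy":0,"wz":0},{"x":0,"y":0,"z":0,"wx":0,"wy":0,"wz":0},{"x":0,"y":0,"z":0,"wx":0,"wy":0,"wz":0},{"x":0,"y":0,"z":0,"wx":0,"wy":0,"wz":0},{"x":0,"y":0,"z":0,"wx":0,"wy":0,"wz":0},{"x":0,"y":0,"z":0,"wx":0,"wy":0,"wz":0},{"x":0,"y":0,"z":0,"wx":0,"wy":0,"wz":0},{"x":0,"y":0,"z":0,"wx":0,"wy":0,"wz":0},{"x":0,"y":0,"z":0,"wx":0,"wy":0,"wz":0},{"x":0,"y":0,"z":0,"wx":0,"wy":0,"wz":0},{"x":0,"y":0,"z":0,"wx":0,"wy":0,"wz":0},{"x":0,"y":0,"z":0,"wx":0,"wy":0,"wz":0}]' 0.3 40
python3 - <<'E'
from h import *
q=calibration('wrist')['T'][:3,3]-C; y,z=q@B,q[2]; d=np.hypot(y,z); print('cam ang',np.degrees(np.arctan2(-y,z)),d,np.degrees(np.arccos(.078/d)))
for i in range(5):
    print(status.observe()['time_s'],mark('wrist',C,YAW))
    for _ in range(4): read_camera('side')
rows([(-41,.05),(-41,.13)])
E
```

```text
time_s: 12.72
eef_pos: [0.4372, 0.3195, 0.1422]
orientation: [0.722, 0.594, -0.274, 0.225]
force: [0.2, 0.0, 0.2]
opening: 0.649
finger_force: 0.0
cam ang -60.94462744636802 0.2340769735356067 70.53544054990569
12.7167 (np.int64(150), np.float64(-114.25815746727106), np.float64(0.07998443781226278))
12.9667 (np.int64(197), np.float64(-113.69289881642162), np.float64(0.07995623512771051))
13.2167 (np.int64(196), np.float64(-113.59790114233876), np.float64(0.07999650741169655))
13.4667 (np.int64(198), np.float64(-113.62948192020039), np.float64(0.0799579697406196))
13.7167 (np.int64(199), np.float64(-113.59394164358233), np.float64(0.08000565094090056))
(-41, 0.05) [-0.004  0.001  0.   ] [0.    0.006 0.   ] ok
(-41, 0.13) [-0.008  0.001 -0.4  ] [0.    0.006 0.   ] ok
```

It settled at −113.6° from the other side, so heavy-down is at a mark angle of about −88.0° (25.6° short either way). I'll grip here and turn by +25.6°.

```bash
python3 -m creep '[{"x":0,"y":0,"z":0,"wx":0,"wy":0,"wz":0},{"x":0,"y":0,"z":0,"wx":0,"wy":0,"wz":0},{"x":0,"y":0,"z":0,"wx":0,"wy":0,"wz":0},{"x":0,"y":0,"z":0,"wx":0,"wy":0,"wz":0},{"x":0,"y":0,"z":0,"wx":0,"wy":0,"wz":0},{"x":0,"y":0,"z":0,"wx":0,"wy":0,"wz":0},{"x":0,"y":0,"z":0,"wx":0,"wy":0,"wz":0}]' -1 40
python3 - <<'E'
from h import *
print(mark('wrist',C,YAW))
rows([(-36,.05),(-31,.05),(-26,.05),(-21,.05),(-15.4,.05)],(-41,.05))
E
```

```text
time_s: 14.55
eef_pos: [0.4361, 0.3196, 0.1422]
orientation: [0.722, 0.593, -0.275, 0.225]
force: [-4.1, 1.8, -0.0]
opening: 0.284
finger_force: 40.0
(np.int64(197), np.float64(-113.54203364361999), np.float64(0.07998861569807758))
(-36, 0.05) [-0.022  0.     0.001] [-0.     0.056 -0.   ] ok
(-31, 0.05) [-0.043  0.     0.004] [0.    0.111 0.   ] ok
(-26, 0.05) [-0.065  0.     0.009] [ 0.     0.167 -0.   ] ok
(-21, 0.05) [-0.086  0.     0.015] [-0.     0.222 -0.   ] ok
(-15.4, 0.05) [-0.108  0.     0.025] [ 0.     0.284 -0.   ] ok
```

```bash
python3 -m creep '[{"x":-0.022,"y":0,"z":0.001,"wx":0,"wy":0.056,"wz":0},{"x":-0.043,"y":0,"z":0.004,"wx":0,"wy":0.111,"wz":0},{"x":-0.065,"y":0,"z":0.009,"wx":0,"wy":0.167,"wz":0},{"x":-0.086,"y":0,"z":0.015,"wx":0,"wy":0.222,"wz":0},{"x":-0.108,"y":0,"z":0.025,"wx":0,"wy":0.284,"wz":0},{"x":-0.108,"y":0,"z":0.025,"wx":0,"wy":0.284,"wz":0},{"x":-0.108,"y":0,"z":0.025,"wx":0,"wy":0.284,"wz":0},{"x":-0.108,"y":0,"z":0.025,"wx":0,"wy":0.284,"wz":0},{"x":-0.108,"y":0,"z":0.025,"wx":0,"wy":0.284,"wz":0},{"x":-0.108,"y":0,"z":0.025,"wx":0,"wy":0.284,"wz":0}]'
python3 - <<'E'
from h import *
rows([(-15.4,.05)])
for i in range(3): print(status.observe()['time_s'],mark('wrist',C,YAW)); [read_camera('side') for _ in range(4)]
E
```

```text
time_s: 15.43
eef_pos: [0.4323, 0.3001, 0.1525]
orientation: [0.765, 0.629, -0.11, 0.089]
force: [-6.0, 0.1, -0.8]
opening: 0.285
finger_force: 40.0
(-15.4, 0.05) [-0.002  0.006 -0.003] [-0.001  0.01   0.001] ok
15.4333 (np.int64(205), np.float64(-88.05281523294785), np.float64(0.07988196019088106))
15.6833 (np.int64(209), np.float64(-88.04065634483416), np.float64(0.07988792683949059))
15.9333 (np.int64(207), np.float64(-88.0961345367617), np.float64(0.07989814346479299))
```

The mark reads −88.05° on three readings in a row, and the grip is 40 N. I'll hand in.

```bash
python3 -c "
from plant import workorder; print(workorder.sign_off())"
```

```text
the job is handed in; nothing more can be done
None
```

I handed the job in at about 16 s with the wheel held still in a 40 N grip and the timing mark at −88°; that is where I worked out the heavy side is straight down (midway between the two stops at −62.4° and −113.6°), and no verdict came back.

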